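# Loosen the left-hand wing nut of the small-disc specimen grinder

## Robot

A 6-joint arm with a two-finger parallel gripper is mounted at the origin on the work surface. World frame = base frame: x ahead of the robot, y to its left, z up, the work surface at z = 0. Lengths are in m, angles in degrees, forces in N, time in s.
With the tool pointing down it reaches from about 0.325 to 0.775 m from the base axis. Payload 5.5 kg.
Tool frame: the origin (TCP) lies at the centre of the arm's flange, where the gripper is bolted on; the fingertips stand 182 mm ahead of it and the grasp point (between the pads) lies 163 mm ahead of it; z points along the fingers, y is the line along which they close (so a half turn about z gives the same grasp; the last joint's range is limited). The gripper opens to 88 mm and grips with 3 to 60 N. Pads are 20 mm wide; open, the fingers measure 115 mm over their backs; the gripper's body (75 mm by 178 mm) begins 61 mm behind the grasp point.
Start: joints at [73.356, 5.22, 70.514, -0, 104.267, -3.249], TCP at [0.139, 0.584, 0.405] pointing down, gripper open.
Joint ranges: [-164.24, 164.24], [-49.07, 125.15], [9.68, 141.18], [-86.29, 266.29], [3.28, 154.24], [-151.56, 151.56]. Speed limits (degrees/s): [147.25, 147.25, 172.46, 180, 180, 180].

## Interface

Orientations are given as [roll, pitch, yaw] about the fixed x, y, z axes, in that order (R = Rz(yaw) Ry(pitch) Rx(roll)).
In Python, from station import r gives the robot as it stands. The module is installed in compiled form; this text tells all that it offers. Calls block until the motion is done:
- r.reach(position, orientation): joint-space move of the TCP to a pose.
- r.servo_line(position, rotation=None, speed=0.15): straight line of the TCP; rotation=None keeps the orientation; speed is the mean speed in m/s.
- r.move_joints(angles): joint-space move.
- r.let_go() and r.grab(squeeze=None): open the fingers fully, or close them until they stop; squeeze is the grip in N (None keeps the last).
- r.wait(seconds).
- r.inverse_kinematics(position, orientation): joint angles nearest the present ones, or None.
- r.sense(): the state.
- r.snapshot(name): name is "scene" or "top" or "wrist"; returns a dict with "frame" (420x560x3 uint8, red, green, blue), "fx", "fy", "cx", "cy" (pixels), "R" (3x3) and "t" (3): a world point X has camera coordinates R X + t. Camera axes: x right, y down, z forward; pixel columns grow to the right and rows downward; lengths in m; the calibration is good to about 2 mm. A picture is of the moment at which its call begins. There is no depth.
A pose or a line that the arm cannot do raises r.IKError and nothing moves.
- r.hand_in(): hands the job in; it is judged then, once.
The state is a dict: "clock": time; "joints": joint angles; "joint_vel": joint speeds; "joint_torque": joint torques, N m; "tcp_pos": TCP position; "orientation": TCP orientation; "contact_force": force on the tool from outside, world axes, zero at the start; "torque": the same for the moment, N m; "opening": finger opening in m; "gripper_force": force on a finger pad.
Only numpy, scipy, OpenCV 4.12 (cv2) and the standard library are available. Lean on these libraries where they do the work, as an engineer would, in place of code of your own. Each camera call takes 0.05 s, during which the arm holds its last target. There are 200 camera calls.

## Task

Two specimen grinders stand on the bench, each with its disc held by a steel wing nut. Loosen the nut of the grinder with the smaller disc: it has a left-hand thread, so turn it clockwise seen from above, about a quarter turn, feeling that it gives, and do not tighten it the other way. Leave the nut on the larger disc as it is, then let go.

Things in the scene. Friction and masses are not known exactly. Their poses are not given: they have to be found in the camera images.
- small_nut (a joint): Nut to loosen, on the smaller disc: steel wing nut on a vertical spindle, wings form an upright bar 56 long, 12 thick, 28 mm tall on a 30 mm hub. Left-hand thread: angle in rad, 0 = tight, grows clockwise seen from above (loosening); starts at 0 to 0.12, free to 3.0, stays where left. Clockwise takes 0.1 to 0.2 N m; anticlockwise 0.3 N m or more, stops dead at -0.5.
- small_nut_grip (a point): Point on the spindle axis at mid-height of the small-disc nut's wings, 165 mm above the bench; wings reach 14 mm up and down from it, stud end 13 mm up. x along the wing bar, y across it, z up; turns with the nut. Grinder: white box 200 x 200 x 115 mm fixed to the bench, on the left or right, turned up to 30 deg; white pan, dark disc 100 mm across, its face 33 mm below this point.
- large_nut (a joint): The other wing nut, same shape and size, on the larger disc; to be left as it is. Ordinary right-hand thread; angle in rad, 0 as found, grows clockwise seen from above.
- large_nut_grip (a point): The same point on the large-disc nut: on the spindle axis, mid-height of the wings, 165 mm above the bench; x along the wing bar, z up. Grinder: white box 200 x 200 x 115 mm fixed to the bench, on the left or right, turned up to 30 deg; white pan, dark disc 170 mm across, its face 33 mm below this point.

How it is judged (in metres and radians):
At the end, for the whole second after the job is handed in: the nut on the smaller disc stands 60 to 120 degrees (1.05 to 2.1 rad) clockwise of tight, at rest; the nut on the larger disc is within 0.2 rad of where it was (value of joint small_nut between 1.05 and 2.1 rad and velocity of joint small_nut between -0.1 and 0.1 rad/s and value of joint large_nut between -0.2 and 0.2 rad); the robot touches nothing.
It fails at once if the small disc's nut is tightened anticlockwise by more than 0.25 rad (14 degrees) beyond tight (value of joint small_nut below -0.25 rad).
It fails at once if the larger disc's nut is turned by more than 0.2 rad either way (value of joint large_nut below -0.2 rad or value of joint large_nut above 0.2 rad).
It also fails if it takes over 32 s, if anything falls off the work surface, if the arm or the gripper's body presses on something with over 40 N, if the wrist force passes 120 N, or if a joint passes its speed limit or range.

## Working session

There is one attempt and no reset: what is moved stays moved. The work goes in short steps, each a Python script; the robot and the scene stay as the last script left them, time stands still between calls to the robot, and variables do not carry over. Pictures are saved under pics/ and viewed, at most 10 in all, crops included, and the job is handed in when it is done.

```bash
mkdir -p pics; python3 - <<'E'
from station import r
import cv2,numpy as np,pickle
ims={}
for n in ("scene","top","wrist"):
    s=r.snapshot(n); ims[n]=s
    print(n,s["fx"],s["cx"],s["cy"],np.round(s["R"],3).tolist(),np.round(s["t"],3).tolist())
pickle.dump(ims,open("ims.pkl","wb"))
a=np.hstack([ims["scene"]["frame"],ims["top"]["frame"]])[:,:,::-1]
cv2.imwrite("pics/a.png",cv2.resize(a,(800,300),interpolation=cv2.INTER_AREA))
cv2.imwrite("pics/top.png",cv2.resize(ims["top"]["frame"][:,:,::-1],(800,600),interpolation=cv2.INTER_CUBIC))
print(r.sense())
E
```

```text
scene 510.88373207596317 282.91087751258533 219.7518241903 [[0.684, 0.729, 0.017], [0.452, -0.406, -0.794], [-0.572, 0.551, -0.608]] [-0.375, -0.116, 1.353]
top 431.524119901924 285.08507064124205 215.44187671902102 [[-0.026, -1.0, -0.003], [-0.998, 0.026, -0.053], [0.053, 0.002, -0.999]] [0.002, 0.55, 0.795]
wrist 311.25269311085003 274.2649982777754 212.29791747611998 [[0.231, 0.973, -0.002], [0.932, -0.22, 0.289], [0.281, -0.068, -0.957]] [-0.6, -0.035, 0.39]
{'clock': 0.15, 'joints': array([ 7.33550222e+01,  5.25324120e+00,  7.05645034e+01,  1.22199830e-04,
        1.04267666e+02, -3.24905349e+00]), 'joint_vel': array([ 0.03396776, -0.13235983, -0.26737813, -0.00504968,  0.0630441 ,
        0.0067797 ]), 'joint_torque': array([ 1.59573570e-03, -4.47041202e+01, -4.06908989e+01,  6.98897755e-02,
        2.74179509e-02, -9.97609641e-05]), 'tcp_pos': array([0.13902626, 0.58372013, 0.40378105]), 'orientation': array([-1.79914733e+02, -4.95905641e-03,  1.66604102e+02]), 'contact_force': array([ 0.0352928 , -0.4516141 ,  0.56237911]), 'torque': array([ 0.03725752,  0.00882737, -0.00487379]), 'gripper_force': 0.0, 'opening': 0.08791456587796097}
```

View pics/a.png

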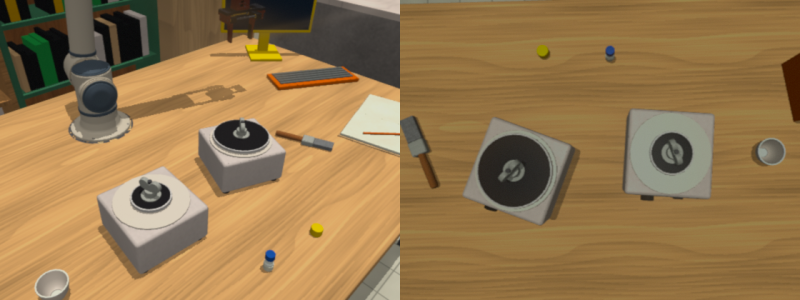

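View pics/top.png

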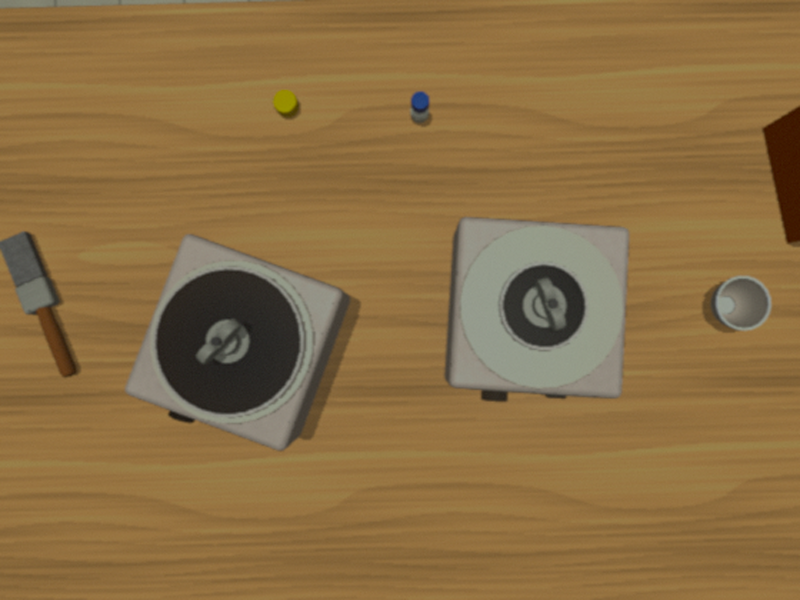

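The small disc is on the right grinder: top view about (381,213), scene view about (210,262) in full-resolution pixels. The large disc is on the left. Next I enlarge both views of the small nut.

```bash
python3 - <<'E'
import cv2,numpy as np,pickle
ims=pickle.load(open("ims.pkl","rb"))
def crop(n,u0,v0,w,h,k):
    c=cv2.resize(ims[n]["frame"][v0:v0+h,u0:u0+w,::-1],None,fx=k,fy=k,interpolation=cv2.INTER_CUBIC)
    for i in range(0,w,10):
        cv2.putText(c,str(u0+i),(i*k,8),0,.3,(0,0,255)); cv2.line(c,(i*k,10),(i*k,16),(0,0,255))
    for i in range(0,h,10):
        cv2.putText(c,str(v0+i),(0,i*k+3),0,.3,(0,0,255)); cv2.line(c,(20,i*k),(26,i*k),(0,0,255))
    return c
cv2.imwrite("pics/b.png",np.hstack([crop("top",345,175,75,75,5),crop("scene",170,230,75,75,5)]))
E
```

```text
(no output)
```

View pics/b.png

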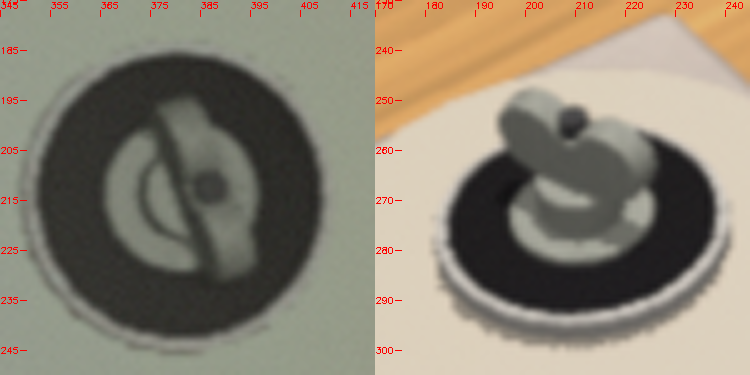

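Top view: stud end (387.2,212.4), wing-bar ends near (382,195) and (392.6,230), and disc centre (381,214.2). Scene view: stud end (209.6,254). I triangulate the stud and check it against the disc.

```bash
cat > h.py <<'E'
import numpy as np,cv2
def P(s): return np.array([[s["fx"],0,s["cx"]],[0,s["fy"],s["cy"]],[0,0,1]])@np.c_[s["R"],s["t"]]
def tri(a,pa,b,pb):
    X=cv2.triangulatePoints(P(a),P(b),np.float64(pa),np.float64(pb)).ravel(); return X[:3]/X[3]
def plane(s,p,z):
    R=np.array(s["R"]);t=np.array(s["t"]).ravel()
    C=-R.T@t; d=R.T@[(p[0]-s["cx"])/s["fx"],(p[1]-s["cy"])/s["fy"],1]
    return C+d*(z-C[2])/d[2]
def proj(s,X): q=P(s)@np.append(X,1); return q[:2]/q[2]
E
python3 - <<'E'
from h import *
import pickle
m=pickle.load(open("ims.pkl","rb"));T,S=m["top"],m["scene"]
X=tri(T,(387.2,212.4),S,(209.6,254.0));print("stud",X,"reproj",proj(T,X),proj(S,X))
print("disc",plane(T,(381,214.2),.132))
a,b=[plane(T,p,.176) for p in((381.5,195),(392.6,230))]
print(a,b,np.linalg.norm(a-b),np.degrees(np.arctan2(*(a-b)[1::-1])))
for p in((379,194),(395,230)):print(plane(T,p,.17))
E
```

```text
stud [ 0.54257259 -0.16573902  0.17626936] reproj [386.69996364 212.00133668] [209.18511221 253.95897125]
disc [ 0.54170535 -0.16684427  0.132     ]
[ 0.56838574 -0.15898291  0.176     ] [ 0.51537869 -0.17358058  0.176     ] 0.05498036289955222 15.397084814495782
[ 0.57057625 -0.15659196  0.17      ]
[ 0.51535847 -0.17867939  0.17      ]
```

```bash
python3 - <<'E'
from station import r
from h import *
import pickle
print(r.inverse_kinematics([.542,-.166,.43],[180,0,-164]))
r.reach([.542,-.166,.43],[180,0,-164])
s=r.snapshot("wrist");pickle.dump(s,open("w.pkl","wb"))
q=r.sense();print(q["clock"],q["joints"],q["tcp_pos"],q["orientation"])
im=s["frame"][:,:,::-1].copy();
for z in(.178,):print(proj(s,[.542,-.166,z]))
u,v=map(int,proj(s,[.542,-.166,.17]))
u0,v0=max(0,u-50),max(0,v-40);c=cv2.resize(im[v0:v0+80,u0:u0+100],None,fx=6,fy=6,interpolation=cv2.INTER_CUBIC)
print(u0,v0);cv2.imwrite("pics/w.png",c)
E
```

```text
[ -20.46710856    0.46542354   72.84695168    0.          106.68762478
 -126.46710856]
3.1917 [-2.04023499e+01  4.66414030e-01  7.28459791e+01  5.50165975e-03
  1.06687053e+02 -1.26456645e+02] [ 0.54220021 -0.16537569  0.42999977] [ 1.79996091e+02  3.57720416e-03 -1.63944125e+02]
[273.01996972 224.12162353]
223 180
```

View pics/w.png

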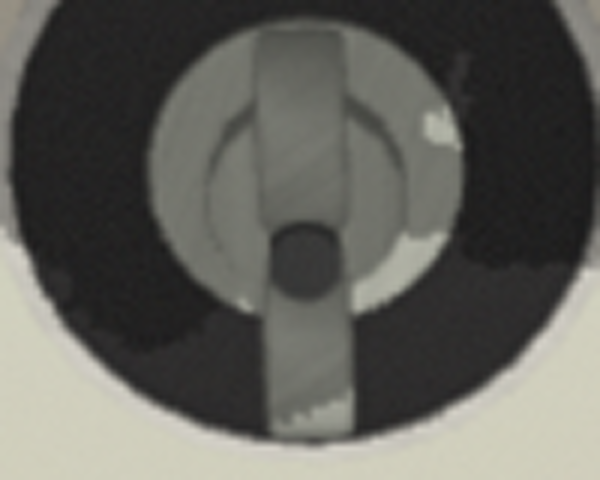

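Wrist view: the stud end is at (273.8,223.3), against a predicted (273.0,224.1). The bar runs from (273,186) to (275,251), so it is nearly aligned with the tool. I compute the refined pose and check it by triangulation.

```bash
python3 - <<'E'
from h import *
import pickle
s=pickle.load(open("w.pkl","rb"));m=pickle.load(open("ims.pkl","rb"))
X=plane(s,(273.8,223.3),.178);print("stud",X)
for n,p in(("top",(387.2,212.4)),("scene",(209.6,254.0))):print(n,tri(s,(273.8,223.3),m[n],p))
a,b=[plane(s,p,.176) for p in((273,186),(275,251))];print(a,b,np.linalg.norm(a-b),np.degrees(np.arctan2(*(a-b)[1::-1])))
E
```

```text
stud [ 0.54117533 -0.16560043  0.178     ]
top [ 0.54165702 -0.16591395  0.1778577 ]
scene [ 0.54224077 -0.16491976  0.17539627]
[ 0.51310789 -0.17433681  0.176     ] [ 0.56442821 -0.15787746  0.176     ] 0.053895133211642056 -162.21801655792225
```

```bash
python3 - <<'E'
from station import r
import numpy as np
np.set_printoptions(precision=3,suppress=True)
def p(t):
    q=r.sense();print(t,q["clock"],q["tcp_pos"],q["orientation"],"F",q["contact_force"],"T",q["torque"],q["opening"],q["gripper_force"])
r.reach([.5417,-.1657,.40],[180,0,-162.2])
r.servo_line([.5417,-.1657,.339],speed=.06);p("down")
r.grab(25);p("grab")
j=np.array(r.sense()["joints"]);print(j)
E
```

```text
down 4.6083 [ 0.542 -0.166  0.34 ] [-179.964    0.046 -162.2  ] F [ 0.364 -0.319 -0.396] T [ 0.085 -0.015 -0.021] 0.08786493211928105 0.0
grab 5.7583 [ 0.542 -0.166  0.339] [-179.949    0.009 -162.215] F [ 0.951 -3.34  -1.444] T [-0.315 -0.17   0.044] 0.012082271435785009 24.999600648880005
[ -20.467   -0.131   82.659   -0.034   97.434 -128.256]
```

The fingers hold the 12 mm bar (opening 12.1 mm) with small forces. I turn it clockwise in steps, reading the moment.

```bash
python3 - <<'E'
from station import r
import numpy as np
np.set_printoptions(precision=3,suppress=True)
j0=np.array(r.sense()["joints"])
for d in (8,20,32,44,56,68,82):
    j=j0.copy();j[5]+=d
    r.move_joints(j);q=r.sense()
    print(d,q["clock"],q["orientation"][2],"j6",q["joints"][5],q["tcp_pos"],"F",q["contact_force"],"T",q["torque"],q["opening"])
    if np.linalg.norm(q["contact_force"])>40: print("stop");break
E
```

```text
8 6.0167 -170.047350179321 j6 -120.42562509009656 [ 0.542 -0.166  0.339] F [ 0.831 -0.763 -1.043] T [ 0.018 -0.022 -0.328] 0.011915077022711216
20 6.3333 178.13225568986635 j6 -108.59498029278558 [ 0.542 -0.166  0.339] F [0.181 0.442 0.947] T [ 0.094 -0.069 -0.284] 0.011964857539632775
32 6.65 166.1932937170719 j6 -96.65160053513982 [ 0.542 -0.166  0.339] F [-0.308  1.943  0.053] T [ 0.272 -0.071 -0.168] 0.011988987498079237
44 6.9667 154.22488445598228 j6 -84.6776345491616 [ 0.542 -0.166  0.339] F [1.703 2.232 0.445] T [ 0.476 -0.082 -0.197] 0.011717691731704996
56 7.2833 142.2442695746373 j6 -72.69057935157153 [ 0.542 -0.166  0.339] F [ 1.366  4.515 -0.505] T [ 0.674 -0.198 -0.222] 0.012031143483064038
68 7.6 130.25746897883158 j6 -60.698818825784215 [ 0.542 -0.166  0.339] F [ 1.524  5.233 -0.202] T [ 0.851 -0.312 -0.133] 0.01199963162745249
82 7.9417 116.24293490084985 j6 -46.67745339421011 [ 0.542 -0.166  0.339] F [ 1.703  5.081 -0.854] T [ 0.913 -0.412 -0.151] 0.011554502070521458
```

It gives, with a resisting moment of about 0.15–0.2 N m. I release, lift and look again.

```bash
python3 - <<'E'
from station import r
from h import *
import pickle
r.wait(.3);r.let_go();r.wait(.2)
r.servo_line([.5417,-.1657,.43],speed=.08)
s=r.snapshot("wrist");t=r.snapshot("top")
q=r.sense();print(q["clock"],q["tcp_pos"],q["orientation"],q["contact_force"],q["opening"])
c=cv2.resize(s["frame"][180:260,223:323,::-1],(400,320),interpolation=cv2.INTER_CUBIC)
d=cv2.resize(t["frame"][200:280,110:210,::-1],(400,320),interpolation=cv2.INTER_CUBIC)
e=pickle.load(open("ims.pkl","rb"))["top"]["frame"][200:280,110:210,::-1]
cv2.imwrite("pics/end.png",np.hstack([c,d]))
print("large region diff",np.abs(e.astype(int)-t["frame"][200:280,110:210,::-1]).mean())
E
```

```text
11.0583 [ 0.54172125 -0.16572192  0.4292171 ] [-1.79950825e+02 -1.25268887e-03  1.15782258e+02] [ 0.4155263  -0.15394765 -0.29426066] 0.08794521065301905
large region diff 9.601416666666667
```

View pics/end.png

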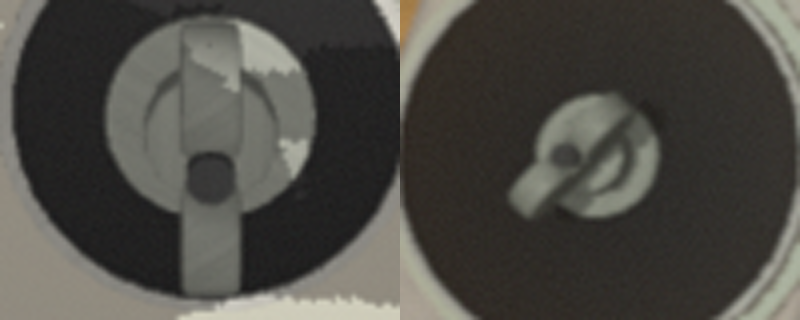

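The left half shows the small nut's bar still aligned with the tool, stud at (275.5,224), so it stayed turned by about 82°. The right half shows the large nut at about (151,239) in the top view, with its bar direction unchanged (the pixel difference there is a lighting change). The gripper is clear of everything.

```bash
python3 -c "
from station import r
print(r.hand_in())"
```

```text
the job is handed in; nothing more can be done
None
```

I turned the small-disc nut about 82° clockwise (it gave at about 0.15–0.3 N m), never gripped or touched the large-disc nut, raised the open gripper clear, and handed the job in at about 11 s; no verdict was returned.

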